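Dial the lock box open

TASK

Unlock the lock box. Its combination is counted on the dial in divisions of one fortieth of a turn: turn the dial clockwise until you feel it come against its stop, without forcing it; from there turn it 8 divisions anticlockwise, then 3 divisions clockwise; then slide the bolt fully back toward the dial and let go, without forcing anything or disturbing the things round the box.

Things in the scene. Friction and masses are not known exactly. Their poses are not given: they have to be found in the camera images.
- lock_box: Grey steel box 130 x 230 mm (x, y), 65 mm high, bolted to the worktop; origin: centre of its underside, z up. On its flat top: the dial, 55 mm to +y of the centre, and the bolt handle, 66 mm to -y. A black index line beside the dial's -x side helps to count marks.
- knob_grip (a point): Centre of the dial's grip bar, on the dial's upright axis, 88 mm up. Bar: 52 mm long (point x axis along it, white line on its -x end), 14 mm thick (point y), from 74 to 102 mm up. It stands on a black disc of radius 38 mm, top 74 mm up, with 40 white rim marks (one division = 9 deg = 0.157 rad, every fifth longer). Anticlockwise from above is positive about z.
- dial_axis (a point): Point on the box's top under the dial, on its axis; x, y as the box's. The bar stands differently on each lock's spindle, so the stop must be felt: the dial starts 0.9 to 1.45 rad anticlockwise of it. Drag 0.03 to 0.1 N m. At the stop the moment rises softly, 3 N m per rad: 0.15 N m over the drag is plainly felt, 0.45 is forcing. Released, it springs back to the point of first touch.
- dial_count (a point): Same spot, 10 mm higher. Counts are from the stop's first touch, each good to 0.07 rad: 8 divisions = 1.257 rad anticlockwise, then 3 = 0.471 rad clockwise, so the dial ends 0.785 rad anticlockwise of the stop. Inside, a wheel is carried along after some lost motion (drag rises a little), so after an overshoot begin again from the stop.
- bolt_handle (a point): Centre of the bolt's steel handle, an upright tab 30 mm along the box's x, 12 mm along the box's y, from 65 to 95 mm over the worktop (this point at 80 mm). It slides along the box's y; its drag is 2 N.
- bolt (a joint): How far the bolt has been slid toward the dial (the box's +y), in m: 0 locked (its end sticks out of the box's -y side), 0.017 fully back (drawn). With a wrong combination it is blocked after 2 to 4 mm; more than 20 N against the lock works is forcing it.
- brown_bottle_mid (a point): Brown bottle with a black cap, 45 mm across, 85 mm high, standing behind the box; centre of the bottle. Leave alone.
- beaker_mid (a point): Clear beaker 55 mm across, 66 mm high, to the left (+y) of the box; centre. Leave alone.
- tape_roll_mid (a point): Roll of white tape lying flat, 66 mm across, 19 mm high, to the right (-y) of the box; centre. Leave alone.

How it is judged:
By the outcome, as a careful person would: the job done as asked, in the order asked, and still so for the second after the job is handed in, with the robot touching nothing.
It also fails if it takes over 67 s, if anything falls off the work surface, if the arm or the gripper's body presses on something with over 40 N, if the wrist force passes 120 N, or if a joint passes its speed limit or range.

ROBOT

A 7-joint arm with a two-finger parallel gripper is mounted at the origin on a cart in front of the work surface, level with it; the furniture and walls round the work are solid. World frame = base frame: x ahead of the robot, y to its left, z up, the work surface at z = 0. Lengths are in mm, angles in rad, forces in N, time in s.
With the tool pointing down it reaches from about 400 to 875 mm from the base axis. Payload 19.3 kg.
Tool frame: the origin (TCP) lies at the very end of the fingers, on their centre line; the grasp point (between the pads) lies 19 mm behind it (grip_point_offset is the z of the grasp point in the tool frame, in mm); z points along the fingers, y is the line along which they close (so a half turn about z gives the same grasp; the last joint's range is limited). The gripper opens to 85 mm and grips with 20 to 120 N. Pads are 22 mm wide; open, the fingers measure 114 mm over their backs; the gripper's body (76 mm by 85 mm) begins 54 mm behind the grasp point. The pads swing forward as they close: fully open they stand 13 mm farther back than shut.
Start: joints at [-1.318, 0.521, -0.036, 1.599, 0.021, 1.021, -0.113], TCP at [198.283, 592.704, 231.291] pointing down, gripper open.
Joint ranges: [-2.91, 2.91], [-0.3, 2.13], [-1.5, 1.42], [0.17, 2.43], [-1.26, 4.41], [0.16, 1.93], [-2.52, 2.52]. Speed limits (rad/s): [1.89, 1.89, 2.39, 2.39, 3.01, 3.01, 3.01].

INTERFACE

Orientations are given as a 3x3 rotation matrix whose columns are the frame's x, y, z axes.
In Python, from workcell import movep, movel, goto_joints, open_gripper, clamp, wait, inverse_kinematics, read_state, camera, PlanningError, finish_job, grip_point_offset gives the robot as it stands. Calls block until the motion is done:
- movep(position, orientation): joint-space move of the TCP to a pose.
- movel(position, frame=None, max_speed=150, guard=None): straight line of the TCP; frame=None keeps the orientation; max_speed is the mean speed in mm/s. With guard (N) it stops when the force on the tool has changed by that much, and returns True; else False.
- goto_joints(angles): joint-space move.
- open_gripper() and clamp(): open the fingers fully, or close them until they stop; the grip force is fixed at half the most.
- wait(seconds).
- inverse_kinematics(position, orientation): joint angles nearest the present ones, or None.
- read_state(): the state.
- camera(name): name is "side" or "top" or "wrist"; returns a dict with "image" (480x640x3 uint8, blue, green, red), "range_z" (480x640 float32, mm along the optical axis (not along the pixel's ray), 0 where there is no reading), "fx", "fy", "cx", "cy" (pixels), "cam_to_world" (4x4, takes a point from camera to world coordinates). Camera axes: x right, y up, looking along -z (the intrinsics and any distortion apply to the point x, -y, -z); pixel columns grow to the right and rows downward; lengths in mm; the calibration is good to about 2 mm. The wrist camera is an equidistant fisheye: a pixel r from the principal point sees the ray r / f radians off the axis. A picture is of the moment at which its call begins.
A pose or a line that the arm cannot do raises PlanningError and nothing moves.
- finish_job(): hands the job in; it is judged then, once.
The state is a dict: "time": time; "qpos": joint angles; "qvel": joint speeds; "joint_efforts": joint torques, N m; "eef_pos": TCP position; "tool_rot": TCP orientation; "ft_force": force on the tool from outside, world axes, zero at the start; "torque": the same for the moment, N m; "finger_gap": finger opening in mm; "gripper_force": force on a finger pad.
Only numpy, scipy, OpenCV 4.12 (cv2) and the standard library are available. Lean on these libraries where they do the work, as an engineer would, in place of code of your own. Each camera call takes 0.05 s, during which the arm holds its last target. There are 200 camera calls.

## Working session

There is one attempt and no reset: what is moved stays moved. The work goes in short steps, each a Python script; the robot and the scene stay as the last script left them, time stands still between calls to the robot, and variables do not carry over. Pictures are saved under pics/ and viewed, at most 10 in all, crops included, and the job is handed in when it is done.

```bash
mkdir -p pics; ls
python3 - <<'E'
from workcell import *
import cv2,numpy as np
s=read_state();print(s['time'],s['ft_force'],s['torque'],s['finger_gap'],grip_point_offset);print(s['tool_rot'])
for n in("top","side"):
    c=camera(n);cv2.imwrite(f'pics/{n}0.png',c['image']);np.savez(f'{n}0.npz',**c)
    print(n,c['fx'],c['fy'],c['cx'],c['cy'],c['cam_to_world'])
E
```

```text
pics
0.0 [-0.47393134  1.1798917  -0.61408076] [ 0.00697158 -0.0243307   0.00398077] 85.34867875456983 -18.700000000000003
[[-9.48346833e-01  3.17235233e-01 -3.00502000e-04]
 [ 3.17235366e-01  9.48346148e-01 -1.14259067e-03]
 [-7.74901053e-05 -1.17890211e-03 -9.99999302e-01]]
top 579.3734687110357 579.3734687110357 317.3831595133767 241.841615785099 [[-6.84229442e-02  9.75824664e-01 -2.07568126e-01  3.71851386e+02]
 [-9.97633015e-01 -6.83487190e-02  7.53787401e-03  1.20787185e+02]
 [-6.83137212e-03  2.07592578e-01  9.78191522e-01  1.08514085e+03]
 [ 0.00000000e+00  0.00000000e+00  0.00000000e+00  1.00000000e+00]]
side 556.2004123203724 556.2004123203724 320.12467712334524 250.08281335823207 [[ 8.10979795e-01  2.24493649e-01 -5.40291008e-01  1.81666885e+01]
 [-5.85020509e-01  3.23650882e-01 -7.43640444e-01 -7.17483162e+02]
 [ 7.92310425e-03  9.19158696e-01  3.93807714e-01  5.21482892e+02]
 [ 0.00000000e+00  0.00000000e+00  0.00000000e+00  1.00000000e+00]]
```

View pics/top0.png

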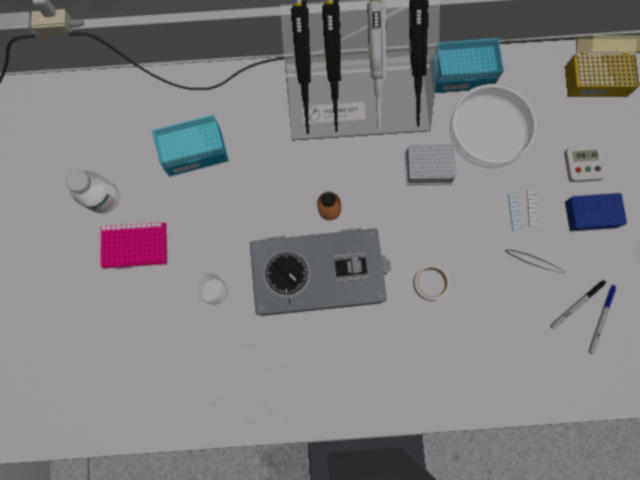

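View pics/side0.png

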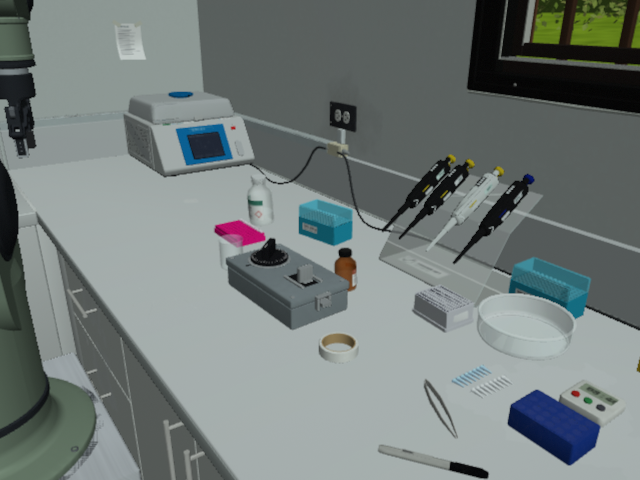

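The top view shows the box around (250–388, 230–313), with the dial at (287,272) and the tab at (357,266). The bottle is at (329,205), the beaker at (212,290) and the tape at (431,282). The side view shows the same layout.

```bash
cat > h.py <<'E'
from workcell import *
import cv2,numpy as np
def rays(c,px,fish=False):
    px=np.atleast_2d(np.asarray(px,float));a=(px[:,0]-c['cx'])/c['fx'];b=(px[:,1]-c['cy'])/c['fy']
    if fish:
        r=np.hypot(a,b)+1e-12;d=np.c_[a/r*np.sin(r),-b/r*np.sin(r),-np.cos(r)]
    else: d=np.c_[a,-b,-np.ones(len(a))]
    M=np.asarray(c['cam_to_world']);return M[:3,3],d@M[:3,:3].T
def onplane(c,px,z,fish=False):
    o,d=rays(c,px,fish);return o+d*((z-o[2])/d[:,2])[:,None]
def cloud(c):
    z=c['range_z'];v,u=np.mgrid[:480,:640];M=np.asarray(c['cam_to_world'])
    p=np.stack([(u-c['cx'])/c['fx']*z,-(v-c['cy'])/c['fy']*z,-z],-1)
    return p@M[:3,:3].T+M[:3,3]
def down(th):  # tool x axis direction angle th in world, pointing down
    c,s=np.cos(th),np.sin(th);return np.array([[c,s,0],[s,-c,0],[0,0,-1.]])
E
python3 - <<'E'
from h import *
c=dict(np.load('top0.npz'));P=cloud(c);H=P[...,2]
print('table z',np.median(H[330:400,150:400]))
m=np.zeros((480,640),np.uint8);m[215:325,240:395]=((H>45)&(H<110))[215:325,240:395]
m=cv2.morphologyEx(m,cv2.MORPH_OPEN,np.ones((7,7)))
cs=max(cv2.findContours(m,0,2)[0],key=cv2.contourArea)[:,0]
pts=onplane(c,cs,65)[:,:2].astype(np.float32)
(ctr,sz,a)=cv2.minAreaRect(pts);print(ctr,sz,a)
bx=cv2.boxPoints((ctr,sz,a));print(bx)
e=bx-np.roll(bx,1,0);e=e[np.argmax(np.hypot(*e.T))];e/=np.hypot(*e);e*=np.sign(e[1]);print('y axis',e,'yaw',np.arctan2(-e[0],e[1]))
print('dial',ctr+55*e,'bolt',ctr-66*e)
print('by pix: dial',onplane(c,[287,272],74),'handle',onplane(c,[357,265],80))
print('bottle',onplane(c,[329,205],60),'beaker',onplane(c,[212,290],33),'tape',onplane(c,[431,282],19))
E
```

```text
table z -0.875804730707614
(538.3460693359375, 112.40511322021484) (137.4689483642578, 241.60858154296875) 2.036473512649536
[[465.36215  230.6906  ]
 [473.94785  -10.76541 ]
 [611.32996   -5.880371]
 [602.74426  235.57564 ]]
y axis [-0.03553554  0.99936837] yaw 0.035543032
dial [536.39161444 167.37037277] bolt [540.69141531  46.44680023]
by pix: dial [[535.86253426 170.22454171  74.        ]] handle [[538.75526092  46.41896885  80.        ]]
bottle [[656.77900667  86.9170742   60.        ]] beaker [[518.84746107 310.85792004  33.        ]] tape [[507.55648544 -92.07105331  19.        ]]
```

Run:
```python
from h import *
movep([537,130,250],down(np.pi/2+.035+np.pi/2))
s=read_state();print(s['time'],s['qpos'],s['eef_pos'])
c=camera('wrist');np.savez('w1.npz',**c);print(c['fx'],c['cx'],c['cy'],c['cam_to_world'])
cv2.imwrite('pics/w1.png',c['image'])
for t in np.arange(-3.1,3.2,.4):
    q=inverse_kinematics([537,169,78],down(t));print(round(t,2),None if q is None else np.round(q,2))
```

```text
2.1583 [-0.45335195  0.38877569  0.14321809  1.77846683 -0.06556333  0.97896693
  1.32282261] [536.84783055 130.92641321 249.93724358]
371.64829954431775 317.2104770823571 238.3603023921615 [[-3.55559158e-02 -9.51607514e-01 -3.05252216e-01  4.58863195e+02]
 [ 9.99367672e-01 -3.39120929e-02 -1.06876551e-02  1.28093090e+02]
 [-1.81288616e-04 -3.05439206e-01  9.52211562e-01  3.92228745e+02]
 [ 0.00000000e+00  0.00000000e+00  0.00000000e+00  1.00000000e+00]]
-3.1 [-0.48  0.64  0.1   1.89 -0.1   0.62  1.29]
-2.7 [-0.43  0.63  0.03  1.88 -0.03  0.62  1.63]
-2.3 [-0.39  0.63 -0.03  1.88  0.03  0.63  1.97]
-1.9 [-0.32  0.63 -0.12  1.88  0.12  0.64  2.29]
-1.5 [ 0.05  0.72 -0.66  1.86  0.61  0.78  2.27]
-1.1 [ 0.29  0.89 -1.07  1.85  0.93  1.02  2.43]
-0.7 [-1.11  1.1   1.22  1.92 -1.2   1.11 -1.64]
-0.3 [-1.11  1.1   1.22  1.92 -1.2   1.11 -1.24]
0.1 [-0.9   0.79  0.74  1.91 -0.77  0.76 -1.19]
0.5 [-0.85  0.75  0.65  1.91 -0.68  0.72 -0.87]
0.9 [-0.79  0.72  0.56  1.9  -0.58  0.69 -0.55]
1.3 [-0.73  0.69  0.46  1.9  -0.48  0.66 -0.25]
1.7 [-0.68  0.68  0.38  1.9  -0.4   0.64  0.08]
2.1 [-0.62  0.66  0.29  1.89 -0.3   0.63  0.39]
2.5 [-0.55  0.65  0.2   1.89 -0.21  0.62  0.71]
2.9 [-0.51  0.64  0.14  1.89 -0.14  0.62  1.05]
```

View pics/w1.png

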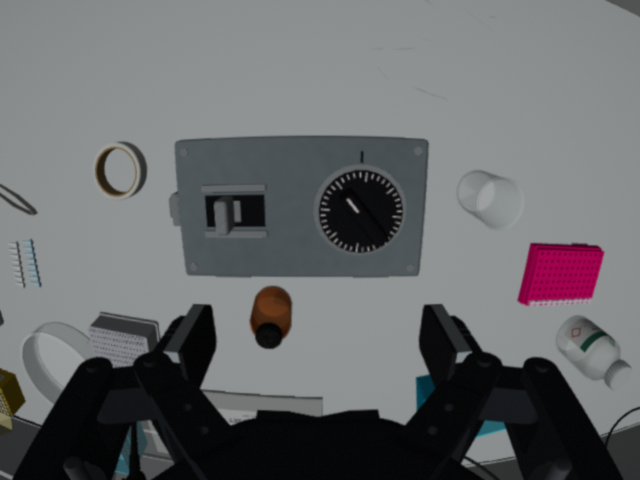

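The wrist view shows the dial centred at about (361,210), with the white line at (352,204) and the bar running lower right to about (390,237). The tab is at (225,215) and the bottle at (270,315).

Run:
```python
from h import *
c=dict(np.load('w1.npz'));im=c['image'];g=cv2.cvtColor(im,cv2.COLOR_BGR2GRAY)
# disc: dark region plus white marks, filled outer contour
m=(g<60).astype(np.uint8);m[:,:300]=0;m[:155]=0;m[260:]=0;m[:,425:]=0
m=cv2.morphologyEx(m,cv2.MORPH_CLOSE,np.ones((5,5)))
k=max(cv2.findContours(m,0,1)[0],key=cv2.contourArea)[:,0]
P=onplane(c,k,74,True)[:,:2].astype(np.float32);print('disc',cv2.minEnclosingCircle(P),cv2.fitEllipse(P))
d=(np.load('w1.npz')['image'][190:225,338:375]).astype(int).mean(2)
b=(g>130).astype(np.uint8);n,l,st,ce=cv2.connectedComponentsWithStats(b)
for i in range(1,n):
    if np.hypot(*(ce[i]-[352,204]))<12:
        v,u=np.nonzero(l==i);Q=onplane(c,np.c_[u,v],102,True)[:,:2].astype(np.float32)
        r=cv2.fitLine(Q,2,0,.01,.01).ravel();print('line',st[i],Q.mean(0),r,'ang',np.arctan2(r[1],r[0]))
# tab handle top corners & box
P=onplane(c,[[178,141],[428,139],[420,275],[188,275]],65,True);print(P[:,:2],P.mean(0))
M=cv2.resize(im[150:270,160:440],None,fx=2.8,fy=2.8,interpolation=2);cv2.imwrite('pics/w1c.png',M)
```

```text
disc ((534.9165649414062, 169.26332092285156), 37.789512634277344) ((534.82373046875, 169.22984313964844), (73.85960388183594, 74.41963958740234), 113.08975982666016)
line [348 200  10  12  24] [523.1048  158.74602] [  0.74878734   0.6628103  523.10486    158.74603   ] ang 0.72456574
[[475.04577559   1.49834399]
 [466.77290327 227.66546229]
 [598.00678724 234.21239893]
 [606.83211266   3.96787625]] [536.66439469 116.83602037  65.        ]
```

View pics/w1c.png

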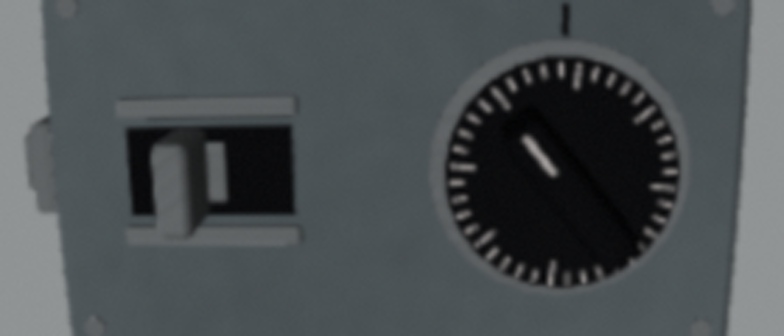

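The crop confirms the bar angle at about 0.725 rad, with the dial centre at (535,169). The tab stands at the locked (left) end of its slot.

```bash
cat >> h.py <<'E'
def st(tag=''):
    s=read_state();R=s['tool_rot'];a=np.arctan2(R[1,0],R[0,0])
    print(tag,'t%.2f'%s['time'],'a%.4f'%a,'p',np.round(s['eef_pos'],2),'F',np.round(s['ft_force'],2),'M',np.round(s['torque'],3),'gap%.1f'%s['finger_gap'])
    return s,a
E
python3 - <<'E'
from h import *
A=.725-np.pi
movep([535,169.2,125],down(A));st()
print(movel([535,169.2,78.5],max_speed=80,guard=10));wait(.2);st('down')
clamp();wait(.2);st('clamped')
E
```

```text
t2.82 a-2.4208 p [535.45 169.05 125.66] F [-0.36 -0.06  1.53] M [-0.049 -0.02  -0.025] gap85.4
False
down t3.75 a-2.4167 p [535.25 169.26  78.95] F [0.16 0.45 0.08] M [-0.003  0.073  0.02 ] gap85.6
clamped t4.60 a-2.4165 p [535.01 169.27  78.63] F [-1.42 -0.23  5.1 ] M [-0.025  0.457  0.039] gap13.3
```

Run:
```python
from h import *
A=.725-np.pi;P=[535,169.2,78.5]
for d in (-.1,-.3,-.5,-.7):
    movel(P,down(A+d),max_speed=50);st('%.2f'%d)
wait(.2);z=[read_state()['torque'][2] for _ in range(3)];print(z)
```

```text
-0.10 t4.85 a-2.5173 p [534.95 169.35  78.64] F [-1.21  0.32  5.74] M [ 0.015  0.469 -0.027] gap12.9
-0.30 t5.20 a-2.7168 p [534.9  169.52  78.64] F [-3.14  0.27  6.02] M [ 0.158  0.589 -0.007] gap13.1
-0.50 t5.55 a-2.9167 p [534.83 169.62  78.61] F [-2.24  0.68  6.37] M [ 0.255  0.616 -0.081] gap12.9
-0.70 t5.90 a-3.1166 p [534.79 169.77  78.62] F [-2.54  1.61  6.88] M [0.467 0.669 0.024] gap12.6
[np.float64(-0.02879164050377295), np.float64(-0.02879164050377295), np.float64(-0.02879164050377295)]
```

```bash
cat >> h.py <<'E'
def mz(n=8):
    v=[];
    for _ in range(n): wait(.03);v.append(read_state()['torque'][2])
    return np.mean(v),np.std(v)/n**.5
E
python3 - <<'E'
from h import *
A=.725-np.pi;P=[535,169.2,78.5];rec=[]
d=-.70;base=None
while d>-1.55:
    m,e=mz();s=read_state();R=s['tool_rot'];a=np.arctan2(R[1,0],R[0,0]);rec.append((d,(a-A+np.pi)%(2*np.pi)-np.pi,m));print('%.3f %.4f m%.3f e%.3f F %s'%(*rec[-1],e,np.round(s['ft_force'],1)),flush=True)
    base=np.median([r[2] for r in rec[:4]])
    if m-base>.2: break
    d-=.06 if d>-.85 else .04
    movel(P,down(A+d),max_speed=50)
np.save('rec.npy',rec);st()
E
```

```text
-0.700 -0.6996 m-0.010 e0.012 F [-3.2  2.1  6. ]
-0.760 -0.7596 m-0.021 e0.010 F [-3.2  3.4  5.7]
-0.820 -0.8196 m0.004 e0.009 F [-3.   3.3  5.5]
-0.880 -0.8795 m-0.001 e0.008 F [-3.3  2.4  5.9]
-0.920 -0.9195 m-0.008 e0.009 F [-2.3  2.9  5.4]
-0.960 -0.9594 m0.006 e0.006 F [-2.9  3.9  5.1]
-1.000 -0.9995 m0.004 e0.012 F [-2.8  4.2  5.2]
-1.040 -1.0394 m0.000 e0.013 F [-2.8  3.4  6.1]
-1.080 -1.0794 m0.003 e0.008 F [-3.3  3.2  5.7]
-1.120 -1.1194 m-0.020 e0.006 F [-2.6  4.5  6.4]
-1.160 -1.1593 m-0.007 e0.004 F [-2.7  3.7  4.9]
-1.200 -1.1993 m-0.001 e0.005 F [-2.4  4.3  6.2]
-1.240 -1.2394 m0.018 e0.012 F [-2.6  4.   4.3]
-1.280 -1.2793 m0.020 e0.010 F [-1.9  3.3  5.3]
-1.320 -1.3193 m0.007 e0.010 F [-3.1  4.7  5.2]
-1.360 -1.3593 m-0.020 e0.010 F [-2.7  4.5  4.8]
-1.400 -1.3992 m-0.010 e0.008 F [-1.   4.9  4.5]
-1.440 -1.4388 m0.080 e0.010 F [-2.1  4.3  3.8]
-1.480 -1.4785 m0.213 e0.006 F [-2.2  5.8  5.3]
 t15.67 a2.3881 p [534.99 170.07  78.64] F [-2.21  5.78  5.31] M [1.183 0.454 0.208] gap12.9
```

Run:
```python
from h import *
A=.725-np.pi;P=[535,169.2,78.5]
def rel(tag):
    m,e=mz();s,a=st(tag);print('  rel %.4f m %.3f'%((a-A+np.pi)%(2*np.pi)-np.pi,m),flush=True)
movel(P,down(A-1.505),max_speed=50);rel('stop')
for d in(-1.43,-1.2,-.8,-.4,-.158): movel(P,down(A+d),max_speed=50)
rel('8 acw')
c=camera('wrist');cv2.imwrite('pics/w2.png',c['image'])
```

```text
stop t16.18 a2.3632 p [534.94 170.09  78.62] F [-2.28  4.06  5.7 ] M [1.156 0.479 0.238] gap12.8
  rel -1.5034 m 0.266
8 acw t18.57 a-2.5751 p [534.96 169.35  78.63] F [-3.07  1.25  5.79] M [ 0.284  0.591 -0.051] gap13.1
  rel -0.1586 m -0.000
```

Run:
```python
from h import *
A=.725-np.pi;P=[535,169.2,78.5]
movel(P,down(A-.4),max_speed=50);movel(P,down(A-.63),max_speed=50)
m,e=mz();s,a=st('end');print('rel',a-A,m)
open_gripper();movel([535,169.2,140])
movep([537,130,250],down(np.pi+.035))
c=camera('wrist');np.savez('w3.npz',**c);im=c['image'];st()
cv2.imwrite('pics/w3c.png',cv2.resize(im[150:270,160:440],None,fx=2.8,fy=2.8,interpolation=2))
g=cv2.cvtColor(im,cv2.COLOR_BGR2GRAY);b=(g>130).astype(np.uint8);n,l,sta,ce=cv2.connectedComponentsWithStats(b)
for i in range(1,n):
    v,u=np.nonzero(l==i)
    Q=onplane(c,np.c_[u,v],102,True)[:,:2].astype(np.float32)
    if np.hypot(*(Q.mean(0)-[535,169]))<25:
        r=cv2.fitLine(Q,2,0,.01,.01).ravel();q=np.array([535,169.2])-Q.mean(0);print(sta[i],Q.mean(0),np.arctan2(r[1],r[0]),np.arctan2(q[1],q[0]))
```

```text
end t19.67 a-3.0469 p [534.84 169.66  78.61] F [-3.07  2.98  6.98] M [0.675 0.707 0.002] gap12.8
rel -0.6303216245661316 -0.03284710047670019
 t21.52 a-3.1062 p [536.47 130.16 248.81] F [-0.74  0.07 -0.51] M [ 0.026 -0.013 -0.024] gap85.7
[366 194   2  15  23] [519.96204 168.55807] 0.11362624 0.04266106634231206
```

View pics/w3c.png

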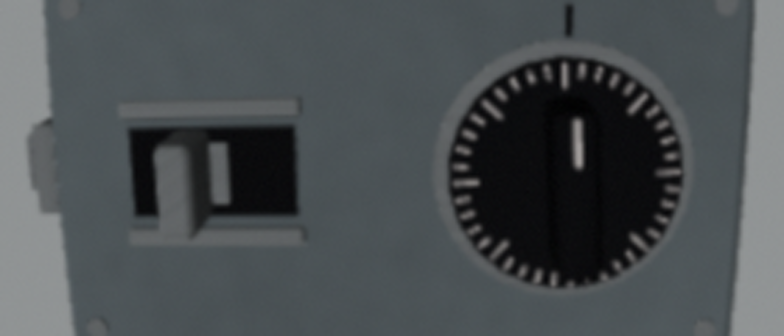

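The dial's white line now stands at about (577,145) in the crop, close to the index line and in line with the tool's reading of 0.095 rad. The tab is unmoved at (172,185).

Run:
```python
from h import *
c=dict(np.load('w3.npz'));k=lambda u,v:(160+u/2.8,150+v/2.8)
print('tab top',onplane(c,[k(153,145),k(190,145),k(160,236),k(194,236)],95,True)[:,:2])
R=down(np.pi+.035);b=np.array([539.4,48.4]);ey=np.array([-.0355,.9994])
clamp();p=b-28*ey
movep([*p,130],R);print(movel([*p,77],max_speed=80,guard=8));wait(.3);st('down')
q=b+12*ey
hit=movel([*q,77],max_speed=15,guard=9);s,a=st('push %s'%hit);e=(s['eef_pos'][:2]-b)@ey;print('along',e)
```

```text
tab top [[524.78448479  43.47486774]
 [524.58536053  54.98859036]
 [553.22841368  44.52790453]
 [552.87626499  55.35095542]]
False
down t24.08 a-3.1065 p [540.56  20.46  77.3 ] F [ 0.73 -0.19  1.18] M [-0.028 -0.04   0.01 ] gap-0.1
push True t25.76 a-3.1071 p [539.47  46.37  76.88] F [ 1.3  -2.33  1.71] M [-0.469 -0.18  -0.001] gap0.0
along -2.036295113998628
```

Run:
```python
from h import *
s,a=st();ey=np.array([-.0355,.9994]);p=np.array(s['eef_pos'][:2])
hit=movel([*(p+5*ey),77],max_speed=8,guard=9);s,a=st('push2 %s'%hit);p=np.array(s['eef_pos'][:2])
p=p-12*ey;movel([*p,77],max_speed=60);movel([*p,140]);movep([537,130,250],down(np.pi+.035))
c=camera('wrist');np.savez('w4.npz',**c);st()
cv2.imwrite('pics/w4c.png',cv2.resize(c['image'][150:270,160:440],None,fx=2.8,fy=2.8,interpolation=2))
```

```text
t25.76 a-3.1071 p [539.47  46.37  76.88] F [ 1.3  -2.33  1.71] M [-0.469 -0.18  -0.001] gap0.0
push2 True t26.09 a-3.1081 p [539.37  46.31  76.79] F [ 0.51 -2.11  1.1 ] M [-0.343 -0.156 -0.003] gap0.2
 t27.69 a-3.1070 p [536.54 129.35 248.74] F [-0.62 -0.23 -0.53] M [-0.019  0.018 -0.014] gap0.0
```

View pics/w4c.png

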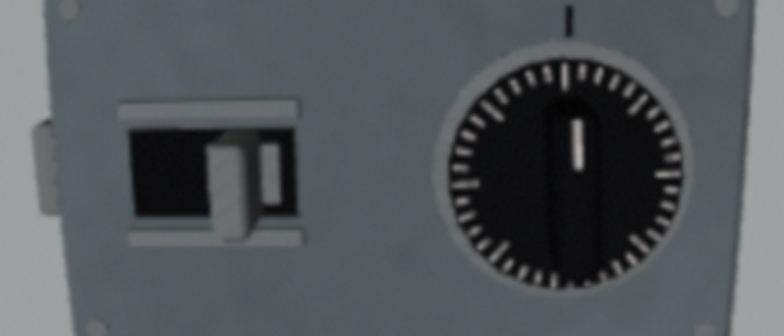

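The tab has moved from about x=153 to x=208 in the crop, which is about 17 mm, so the bolt is fully back. The dial is unmoved.

```bash
python3 -c "
from workcell import *
print(finish_job())"
```

```text
the job is handed in; nothing more can be done
None
```

The combination is dialled from the felt stop, the bolt is drawn about 17 mm (fully back), the arm is clear of everything, and I handed the job in at about 28 s; no verdict came back.

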